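# Stop-button check on a bench grinder

### The arm

A 6-joint arm with a two-finger parallel gripper is mounted at the origin on a cart in front of the work surface, level with it; the furniture and walls round the work are solid. World frame = base frame: x ahead of the robot, y to its left, z up, the work surface at z = 0. Lengths are in m, angles in degrees, forces in N, time in s.
With the tool pointing down it reaches from about 0.35 to 0.875 m from the base axis. Payload 4.2 kg.
Tool frame: the origin (TCP) lies between the finger pads; the fingertips stand 11 mm ahead of it and the grasp point (between the pads) lies 8 mm behind it; z points along the fingers, y is the line along which they close (so a half turn about z gives the same grasp; the last joint's range is limited). The gripper opens to 87 mm and grips with 3 to 60 N. Pads are 19 mm wide; open, the fingers measure 117 mm over their backs; the gripper's body (75 mm by 190 mm) begins 51 mm behind the grasp point.
Start: joints at [91.65, 22.042, 0.453, 0, -68.411, -14.817], TCP at [0.142, 0.609, 0.234] pointing down, gripper open.
Joint ranges: [-179.83, 179.83], [-69.29, 118.12], [-61.27, 80.66], [-181.25, 117.63], [-171.15, -9.14], [-177.46, 177.46]. Speed limits (degrees/s): [159.86, 159.86, 180, 180, 180, 180].

### API

Orientations are given as [roll, pitch, yaw] about the fixed x, y, z axes, in that order (R = Rz(yaw) Ry(pitch) Rx(roll)).
In Python, from plant import bot, viewer, job gives the robot as it stands.
- The arm moves only by the tool move_arm, never from a script. Its argument "increments" is a list that holds one entry, the list of rows, each a list of 7 numbers: the shift along the tool's x, y, z normalised to -1 to 1, where 1 is 0.8 m, then the turn, a rotation vector about the tool's x, y, z normalised to -1 to 1, where 1 is 0.5 rad, then the gripper's target within -1 to 1 (fully open at 1, half-way at 0, shut at -1). In form: [[[tx, ty, tz, ax, ay, az, grip], ...]]. A call has 1 to 12 rows; each row is the pose to reach, as a shift and turn from the pose commanded when the call began, along the tool's axes at that moment; what a row does not reach only later rows make up. A row lasts 1/8 s, in which the tool goes at most 62.5 mm and 10.7 degrees, less where a joint would pass 70% of its speed; a pose out of reach is approached as far as the arm can. A call with a number of a shift or a turn outside -1 to 1 is refused whole. A call with a gripper value outside its range is refused whole. The fingers move at their own pace and stop on an object; "grip_force" is the grip in N (left out, the last holds). Time passes only in rows, so rows that repeat a pose let the fingers close. It gives the time, the measured TCP pose, the force, the opening and the grip force at its end, in the units of the state.
- bot.read_state(): the state, without advancing time (a new reading comes with each control period).
- viewer.capture(name): name is "scene" or "top" or "wrist"; returns the picture (400x640x3 uint8, blue, green, red); there is no depth.
- viewer.calibration(name): a dict with "camera_matrix" (3x3 intrinsics, pixels), "R" (3x3) and "t" (3): a world point X has camera coordinates R X + t. Camera axes: x right, y down, z forward; pixel columns grow to the right and rows downward; lengths in m; the calibration is good to about 2 mm. The wrist camera is an equidistant fisheye: a pixel r from the principal point sees the ray r / f radians off the axis. A picture is of the moment at which its call begins: read the wrist's pose just before it. calibration takes no time and is no camera call; for the wrist camera it gives the pose at the moment of the call.
- job.finish_job(): hands the job in; it is judged then, once.
The state is a dict: "clock": time; "joints": joint angles; "qd": joint speeds; "joint_torque": joint torques, N m; "tcp_pos": TCP position; "eef_rot": TCP orientation; "contact_force": force on the tool from outside, world axes, zero at the start; "wrist_torque": the same for the moment, N m; "width": finger opening in m; "grasp_force": force on a finger pad.
Only numpy, scipy, OpenCV 4.12 (cv2) and the standard library are available. Lean on these libraries where they do the work, as an engineer would, in place of code of your own. Each camera call takes 0.05 s, during which the arm holds its last target. There are 200 camera calls.

### The job

The bench grinder is unplugged for the check of its starter box, whose start button is in. Using the fingertips only, without gripping anything, press the mushroom stop button right down until it latches and take the hand off it, so that it stays down by itself with the start button popped out; then twist the mushroom clockwise, pushing sideways against its lobes, until it springs back up, and last push the start button fully in so that it stays in. Press firmly but do not ram or squeeze the buttons, and leave the tools lying around where they are.

Things in the scene. Friction and masses are not known exactly. Their poses are not given: they have to be found in the camera images.
- grinder_board: plywood board 405 x 340 x 18 mm, fixed on the worktop, carrying a bench grinder at the back and a grey starter box in front of it. Origin on the worktop under the box's centre; x towards the grinder, y to the left, z up. The board spans x -85 to 320, y -170 to 170 mm; the grinder (tool rests, eye shields) begins at x = 145 mm and is 240 mm high
- box_lid (a point): centre of the flat lid of the starter box, 93 mm above the worktop; axes as the board's. The box is 107 mm (x) by 179 mm (y). The mushroom stop button's axis is at y = +42 mm, the start button's at y = -45 mm (both x = 0). A fixed lamp 8 mm high stands at x = 40, y = -46 mm
- stop_head: mushroom's head, red, white clockwise arrows on top: core of 24 mm radius with 3 lobes of 10 mm radius centred 27 mm from the axis, 120 deg apart (hollows between them fit a fingertip). Origin on the axis at its underside, z up, x along one lobe. Lobes 15 mm high, dome 22 mm. Up, the underside is 22 mm above the lid; latched, 14 mm. Below: a fixed collar, radius 22, height 8 mm
- stop_top (a point): centre of the top of the mushroom's dome (where to press), 44 mm above the lid when up; moves with the head, which is captive and can only slide down and turn
- stop_lobe (a point): centre of one of the three lobes, 27 mm from the axis and 8 mm above the head's underside; moves and turns with the head. Untwisted, it is the lobe that points to the grinder (the board's +x)
- stop_press (a joint): how far the mushroom is down, m: 0 up, 0.011 bottom stop (a stiff rubber bumper). Pushes back with 2 N at first, 4 to 6 N near the bottom. Pushed to the bottom (beyond 0.0095) it is caught and, let go, stays at about 0.0083. From about 0.005 on it also trips the start button out
- stop_twist (a joint): how far the mushroom is twisted, rad: 0 at rest, grows clockwise seen from above, end stop 0.70. A spring turns it back to 0 when let go (1 to 2 N on a lobe). With the mushroom latched, between 0.40 and 0.55 the latch lets go and the head springs up at once
- start_cap: start button: round black cap of 14.5 mm radius in a steel ring (radius 19.5, height 5 mm). Origin on its axis, 14 mm below its top face; z up. Moves with the button
- start_top (a point): centre of the start button's top face (where to press): 19 mm above the lid when out, 12 mm when in; moves with the button
- start_button (a joint): how far the start button is in, m: 0 out, 0.009 bottom stop (a stiff rubber bumper). Pushed to the bottom (beyond 0.0075; 2 to 4 N) it is caught and stays in at about 0.007, but only while the mushroom is up. It is in at the start
- screwdriver_yellow: slotted screwdriver 185 x 24 x 26 mm, yellow and black handle, lying on the board to the left of the starter box, roughly along x; bystander; origin at the centre of its underside
- wrench_13: small combination spanner 192 x 30 x 9 mm, lying on the board to the right of the starter box, roughly along x; bystander; origin at the centre of its underside
- wax_tin: round tin, 70 mm diameter, 63 mm high, yellow label, standing on the worktop to the left of the board; bystander; origin at the centre of its underside
- wood_offcut_0: pine offcut 45 x 140 x 19 mm, lying on the worktop in front of the board on the left, its length roughly along y; bystander; origin at the centre of its underside
- tape_measure: yellow steel tape measure 34 x 80 x 68 mm, standing on the worktop to the right of the board; bystander; origin at the centre of its underside
- screwdriver_red: cross-head screwdriver 218 x 27 x 29 mm, red handle, lying near the right edge of the worktop, roughly along x; bystander; origin at the centre of its underside
- sanding_block: cork-brown sanding block 63 x 111 x 32 mm, on the worktop in front of the board on the right; bystander; origin at the centre of its underside

How it is judged (in metres and radians):
On the way, in this order (a step that is already met when the one before it is completed fails the run):
1. the mushroom is latched down with nothing touching it, and the start button has popped out (value of joint stop_press above 0.007 m and value of joint start_button below 0.002 m and contact force between each of the arm, the fingers and stop_head below 0.2 N), for 0.3 s.
2. the mushroom, twisted free, has sprung back up, the start button still out (value of joint stop_press below 0.0015 m and value of joint start_button below 0.002 m), for 0.1 s.
3. the start button is pushed in with the mushroom up (value of joint stop_press below 0.0015 m and value of joint start_button above 0.0055 m), for 0.1 s.
At the end, for the whole second after the job is handed in: The mushroom is up (within 1.5 mm) and turned back to rest (within 0.1 rad), and the start button stays in by itself (5.5 to 8.5 mm down) (all of step 3 and value of joint stop_twist below 0.1 rad and value of joint start_button below 0.0085 m); the robot touches nothing.
It fails at once if a button is rammed or squeezed: the fingers bear on the mushroom's head or on the start button with more than 30 N (contact force between the fingers and stop_head above 30 N or contact force between the fingers and start_cap above 30 N).
It fails at once if a tool or other loose thing has been moved more than 20 mm or lifted (distance of any of screwdriver_yellow, wrench_13, wax_tin, wood_offcut_0, tape_measure, screwdriver_red, sanding_block from where it was at the start of the episode above 0.02 m).
It also fails if it takes over 51 s, if anything falls off the work surface, if the arm or the gripper's body presses on something with over 40 N, if the wrist force passes 120 N, or if a joint passes its speed limit or range.

## Working session

There is one attempt and no reset: what is moved stays moved. The work goes in short steps, Python scripts to look and compute and a tool call to move; the robot and the scene stay as the last step left them, time stands still between calls to the robot, and variables do not carry over. Pictures are saved under pics/ and viewed, at most 10 in all, crops included, and the job is handed in when it is done.

Besides the shell and the picture viewer there is one more tool, called after "Call:" by a JSON object that holds its "fn" and its "kwargs", one argument or row to a line. move_arm: Moves the arm, as the interface text tells. Scaled input: -1 to 1 covers 0.8 m each way for a shift and 0.5 rad each way for a turn. Its arguments: {"type":"object","properties":{"increments":{"type":"array","items":{"type":"array","items":{"type":"array","items":{"type":"number"}}}},"grip_force":{"type":"number"}},"required":["increments"]}

```bash
mkdir -p pics
cat > h.py <<'E'
import numpy as np, cv2
from plant import bot, viewer, job
from scipy.spatial.transform import Rotation as Ro
def snap(n,f):
    im=viewer.capture(n); cv2.imwrite('pics/'+f,im); return im
def ray(c,px,fish=False):
    K=c['camera_matrix'];R=np.array(c['R']);t=np.array(c['t'])
    a=(px[0]-K[0][2])/K[0][0];b=(px[1]-K[1][2])/K[1][1]
    if fish:
        r=np.hypot(a,b);d=np.array([a/r*np.sin(r),b/r*np.sin(r),np.cos(r)]) if r>0 else np.array([0,0,1.])
    else: d=np.array([a,b,1.])
    return -R.T@t, R.T@d
def onz(c,px,z,fish=False):
    o,d=ray(c,px,fish); return o+d*(z-o[2])/d[2]
E
python3 - <<'E'
from h import *
s=bot.read_state();print({k:np.round(v,3).tolist() for k,v in s.items()})
a=snap('top','top0.png');b=snap('scene','scene0.png');
for n in('top','scene'): 
    c=viewer.calibration(n);print(n,np.round(-np.array(c['R']).T@c['t'],3),np.round(c['camera_matrix'],1).tolist())
c=viewer.calibration('wrist');snap('wrist','w0.png')
for n,im in(('top',a),('scene',b)):
    h=cv2.cvtColor(im,cv2.COLOR_BGR2HSV);m=(((h[...,0]<8)|(h[...,0]>172))&(h[...,1]>140)&(h[...,2]>70)).astype('uint8')
    k,l,st,ce=cv2.connectedComponentsWithStats(m)
    cc=viewer.calibration(n)
    for i in range(1,k):
        if st[i,4]>40: print(n,st[i],ce[i].round(1),onz(cc,ce[i],.13).round(4))
cv2.imwrite('pics/both.png',np.hstack([a,b])[:, :])
E
```

```text
{'clock': 0.0, 'joints': [91.65, 22.09, 0.378, -0.03, -68.412, -14.817], 'qd': [-0.021, -0.03, -0.073, 0.052, -0.054, 0.045], 'joint_torque': [-0.0, -39.067, 18.741, 4.22, 0.011, -0.0], 'tcp_pos': [0.142, 0.608, 0.232], 'eef_rot': [179.873, -0.005, -13.178], 'contact_force': [0.858, -0.922, -0.002], 'wrist_torque': [-0.011, -0.008, 0.075], 'grasp_force': 0.0, 'width': 0.087}
top [0.331 0.044 1.528] [[514.0, 0.0, 319.4], [0.0, 514.0, 195.2], [0.0, 0.0, 1.0]]
scene [-0.291 -0.568  1.38 ] [[515.3, 0.0, 322.2], [0.0, 515.3, 205.2], [0.0, 0.0, 1.0]]
top [355  25  15  15 169] [362.3  31.8] [ 0.9849 -0.0742  0.13  ]
top [383  33  16  16 199] [390.2  40.7] [ 0.9583 -0.1534  0.13  ]
top [ 601  101   26   67 1197] [614.  138.1] [ 0.6748 -0.7711  0.13  ]
top [601 175  15  16 173] [608.6 182.4] [ 0.5501 -0.747   0.13  ]
top [285 181  23  22 268] [295.4 193.4] [0.5181 0.1136 0.13  ]
top [443 230   9  32 236] [446.6 246.4] [ 0.3741 -0.297   0.13  ]
scene [64 31 13  6 41] [70.  33.3] [0.5569 1.4581 0.13  ]
scene [40 49 35  6 63] [56.9 51.5] [0.4472 1.3873 0.13  ]
scene [92 87 16 15 93] [100.8  94.2] [0.3952 1.0263 0.13  ]
scene [433 138  13  10 100] [438.8 142.9] [ 0.973  -0.0891  0.13  ]
scene [447 149  15  11 121] [454.3 153.6] [ 0.9615 -0.1566  0.13  ]
scene [300 185  19  17 191] [311.  193.1] [0.5182 0.1092 0.13  ]
scene [388 307  22  26 221] [398.2 319.1] [ 0.3272 -0.3472  0.13  ]
```

View pics/top0.png

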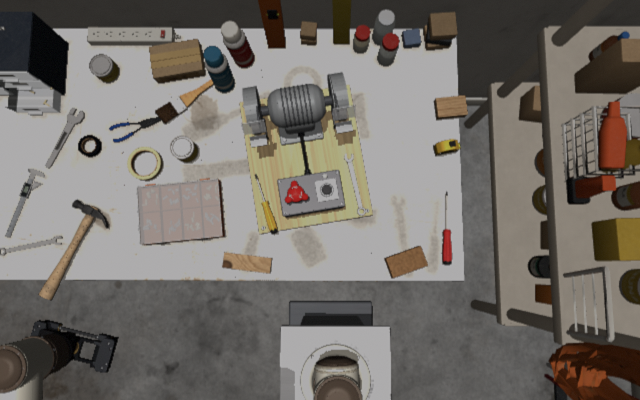

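View pics/w0.png

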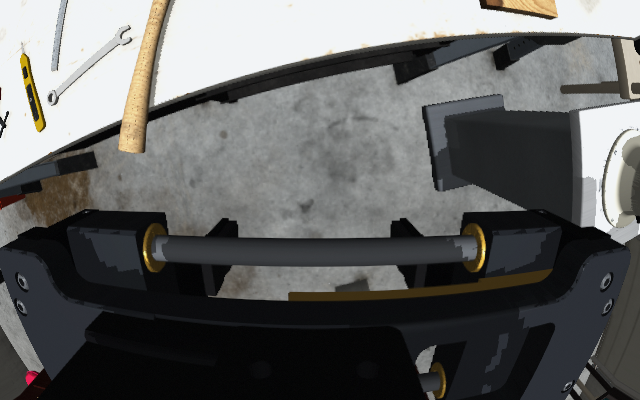

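The top view shows the starter box around pixel (311,193), with the red mushroom at (295,193) and the start button at (326,189). The grinder is behind it, and the bystander tools are clear of the box. The wrist view shows only floor and the worktop edge so far.

Run:
```python
from h import *
c=viewer.calibration('top')
print('start',onz(c,(326,189),.1),'mush',onz(c,(295.4,193.4),.125))
s=bot.read_state();T=Ro.from_euler('xyz',s['eef_rot'],degrees=True).as_matrix();p=np.array(s['tcp_pos'])
w=viewer.calibration('wrist');C=-np.array(w['R']).T@w['t']
print('cam in tool',T.T@(C-p),'axes(cols x,y,z) in tool\n',(T.T@np.array(w['R']).T).round(3),np.round(w['camera_matrix'],1).tolist())
# target: TCP above box centre, yaw options
im=cv2.imread('pics/top0.png')[165:230,260:360]
cv2.imwrite('pics/box.png',cv2.resize(im,None,fx=7,fy=7,interpolation=cv2.INTER_CUBIC))
print('tool R\n',T.round(3))
```

```text
start [0.534684  0.0292443 0.1      ] mush [0.51871196 0.11377845 0.125     ]
cam in tool [ 0.06660325 -0.00061425 -0.15053488] axes(cols x,y,z) in tool
 [[-0.    -0.97  -0.242]
 [ 1.    -0.     0.   ]
 [-0.    -0.242  0.97 ]] [[309.7, 0.0, 313.8], [0.0, 309.7, 193.4], [0.0, 0.0, 1.0]]
tool R
 [[ 0.974 -0.228 -0.   ]
 [-0.228 -0.974 -0.002]
 [ 0.     0.002 -1.   ]]
```

View pics/box.png

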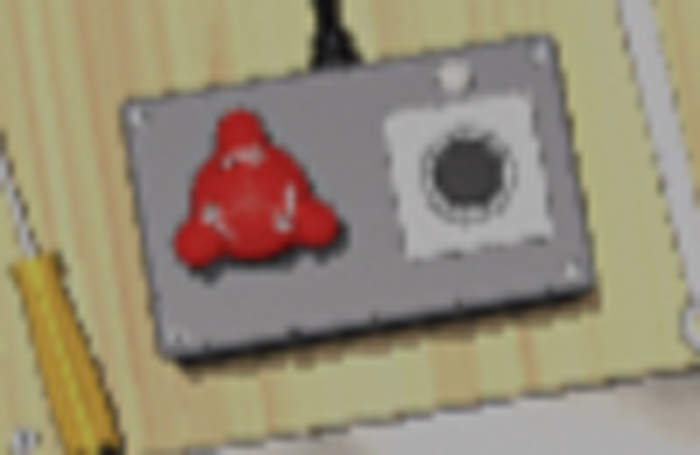

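```bash
cat >> h.py <<'E'
def rmat(yaw): return Ro.from_euler('xyz',[180,0,yaw],degrees=True).as_matrix()
def inc(cmd,tgt):
    "cmd,tgt=(x,y,z,yaw) -> 6 numbers"
    A=rmat(cmd[3]);d=A.T@(np.array(tgt[:3])-cmd[:3])/.8
    r=Ro.from_matrix(A.T@rmat(tgt[3])).as_rotvec()/.5
    return np.r_[d,r].round(4)
def board(c,yaw,bx,by):
    a=np.radians(yaw);return np.array([c[0]+np.cos(a)*bx-np.sin(a)*by,c[1]+np.sin(a)*bx+np.cos(a)*by])
E
python3 - <<'E'
from h import *
c=viewer.calibration('top')
q=(np.array([(125,100),(550,38),(592,290),(165,350)])+.5)/7-.5+[260,165]
P=np.array([onz(c,u,.093)[:2] for u in q]);ce=P.mean(0)
d1=(P[0]-P[1]+P[3]-P[2])/2;d2=(P[0]-P[3]+P[1]-P[2])/2
print(P.round(4),ce,np.linalg.norm(d1),np.linalg.norm(d2),np.degrees(np.arctan2(-d1[0],d1[1])),np.degrees(np.arctan2(d2[1],d2[0])))
print(inc((.142,.609,.234,-13.17),(*board(ce,8.2,-60,0)*1,.28,8.2)) if 0 else inc((.142,.609,.234,-13.17),(*board(ce,8.2,-.06,0),.28,8.2)))
E
```

```text
[[ 0.5644  0.1665]
 [ 0.5901 -0.0052]
 [ 0.4876 -0.0218]
 [ 0.4631  0.1492]] [0.52629472 0.07218698] 0.17319810930805674 0.10333195414968756 8.335633706403392 9.437921713999053
[ 0.5508  0.5712 -0.0575 -0.      0.     -0.746 ]
```

Call:
{"fn": "move_arm", "kwargs": {
  "increments": [
    [[0.55,0.571,-0.0575,0,0,-0.746,-1],[0.55,0.571,-0.0575,0,0,-0.746,-1],[0.55,0.571,-0.0575,0,0,-0.746,-1],[0.55,0.571,-0.0575,0,0,-0.746,-1],[0.55,0.571,-0.0575,0,0,-0.746,-1],[0.55,0.571,-0.0575,0,0,-0.746,-1],[0.55,0.571,-0.0575,0,0,-0.746,-1],[0.55,0.571,-0.0575,0,0,-0.746,-1],[0.55,0.571,-0.0575,0,0,-0.746,-1],[0.55,0.571,-0.0575,0,0,-0.746,-1],[0.55,0.571,-0.0575,0,0,-0.746,-1],[0.55,0.571,-0.0575,0,0,-0.746,-1]]
  ]
}}

```text
clock: 1.65
tcp_pos: [0.4666, 0.0631, 0.2791]
eef_rot: [-180.0, 0.1, 8.1]
contact_force: [-0.2, -0.2, -0.5]
width: 0.0007
grasp_force: 0.0
```

Run:
```python
from h import *
s=bot.read_state();print(np.round(s['tcp_pos'],4),np.round(s['eef_rot'],2))
c=viewer.calibration('wrist');im=snap('wrist','w1.png')
h=cv2.cvtColor(im,cv2.COLOR_BGR2HSV);m=(((h[...,0]<8)|(h[...,0]>172))&(h[...,1]>130)&(h[...,2]>60)).astype('uint8')
k,l,st,ce=cv2.connectedComponentsWithStats(m)
for i in range(1,k):
    if st[i,4]>200: print(st[i],ce[i].round(1),onz(c,ce[i],.125,True).round(4))
np.save('wcal.npy',dict(c),allow_pickle=True)
```

```text
[0.4666 0.0631 0.2791] [-1.7999e+02  5.0000e-02  8.1000e+00]
[ 241   87   66   60 2262] [272.9 122.7] [0.5223 0.1117 0.125 ]
```

View pics/w1.png

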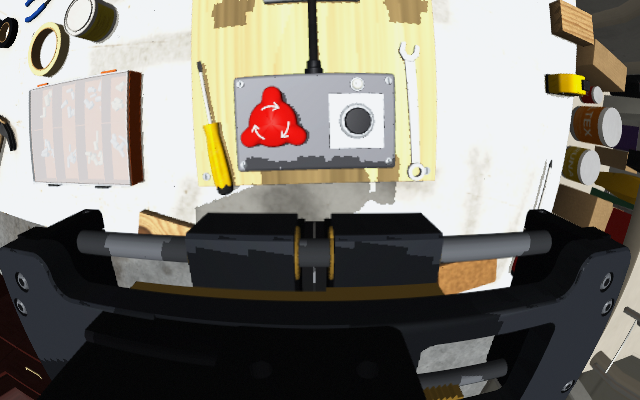

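The wrist view shows the mushroom at (272,122), the start cap at (357,121), the lamp at (357,84) and the lid corners near (237,77), (391,72), (396,165) and (241,168).

Run:
```python
from h import *
c=np.load('wcal.npy',allow_pickle=True).item();im=cv2.imread('pics/w1.png')
h=cv2.cvtColor(im,cv2.COLOR_BGR2HSV);m=(((h[...,0]<8)|(h[...,0]>172))&(h[...,1]>130)&(h[...,2]>60)).astype('uint8')
m[:80]=0;m[160:]=0;m[:,:235]=0;m[:,315:]=0
pt=cv2.findNonZero(m).reshape(-1,2)
w=np.array([onz(c,p,.127,True)[:2] for p in pt],dtype=np.float32)*1000
print('enc',cv2.minEnclosingCircle(w));a,t=cv2.minEnclosingTriangle(w);print('tri',t.mean(axis=(0,1)),t.reshape(-1,2).round(1).tolist())
d=np.zeros_like(m);d[95:150,332:382]=(im[95:150,332:382].max(2)<75)
pt=cv2.findNonZero(d).reshape(-1,2)
w=np.array([onz(c,p,.105,True)[:2] for p in pt],dtype=np.float32)*1000
print('cap',cv2.minEnclosingCircle(w),np.median(w,0),len(w),w.mean(0))
g=((h[...,1]<45)&(h[...,2]>90)&(h[...,2]<200)).astype('uint8');g[:60]=0;g[185:]=0;g[:,:225]=0;g[:,400:]=0
q=[(237,77),(391,72),(396,165),(241,168)]
P=np.array([onz(c,u,.093,True)[:2] for u in q]);print('lid',P.round(4).tolist(),P.mean(0))
lamp=onz(c,(357,84),.1,True);print('lamp',lamp)
```

```text
enc ((522.0311889648438, 111.8150405883789), 35.923248291015625)
tri [522.7444  111.94877] [[494.3999938964844, 149.0], [569.0999755859375, 117.9000015258789], [504.70001220703125, 68.9000015258789]]
cap ((536.376220703125, 27.185203552246094), 13.91239070892334) [534.1792    23.863468] 104 [535.1144    26.036211]
lid [[0.5673, 0.1624], [0.5966, -0.0034], [0.4949, -0.026], [0.4669, 0.1457]] [0.53141534 0.06967147]
lamp [0.57525638 0.03272059 0.1       ]
```

Run:
```python
from h import *
print(inc((.4664,.0638,.280,8.2),(.5222,.1119,.158,9.1)))
```

```text
[ 0.0776 -0.0496  0.1525  0.      0.     -0.0314]
```

Call:
{"fn": "move_arm", "kwargs": {
  "increments": [
    [[0.0776,-0.0496,0.05,0,0,-0.0314,-1],[0.0776,-0.0496,0.1,0,0,-0.0314,-1],[0.0776,-0.0496,0.1525,0,0,-0.0314,-1],[0.0776,-0.0496,0.1525,0,0,-0.0314,-1],[0.0776,-0.0496,0.1525,0,0,-0.0314,-1],[0.0776,-0.0496,0.1525,0,0,-0.0314,-1]]
  ]
}}

```text
clock: 2.45
tcp_pos: [0.5235, 0.1126, 0.16]
eef_rot: [-179.9, -0.3, 9.2]
contact_force: [0.0, -0.5, -0.0]
width: 0.0006
grasp_force: 0.0
```

Call:
{"fn": "move_arm", "kwargs": {
  "increments": [
    [[0,0,0.004,0,0,0,-1],[0,0,0.008,0,0,0,-1],[0,0,0.0115,0,0,0,-1],[0,0,0.015,0,0,0,-1],[0,0,0.0175,0,0,0,-1],[0,0,0.02,0,0,0,-1],[0,0,0.02,0,0,0,-1],[0,0,0.02,0,0,0,-1]]
  ]
}}

```text
clock: 3.45
tcp_pos: [0.5226, 0.1116, 0.1418]
eef_rot: [180.0, -0.0, 9.1]
contact_force: [-0.8, -0.1, 4.4]
width: 0.0003
grasp_force: 2.1
```

Call:
{"fn": "move_arm", "kwargs": {
  "increments": [
    [[0,0,0.001,0,0,0,-1],[0,0,0.002,0,0,0,-1],[0,0,0.003,0,0,0,-1],[0,0,0.004,0,0,0,-1],[0,0,0.004,0,0,0,-1],[0,0,0.004,0,0,0,-1]]
  ]
}}

```text
clock: 4.2
tcp_pos: [0.5225, 0.1117, 0.1384]
eef_rot: [180.0, -0.0, 9.1]
contact_force: [-0.9, -1.4, 4.8]
width: -0.0
grasp_force: 2.2
```

Call:
{"fn": "move_arm", "kwargs": {
  "increments": [
    [[0,0,0.0008,0,0,0,-1],[0,0,0.0016,0,0,0,-1],[0,0,0.0016,0,0,0,-1],[0,0,0.0016,0,0,0,-1]]
  ]
}}

```text
clock: 4.7
tcp_pos: [0.5225, 0.1117, 0.1371]
eef_rot: [180.0, -0.0, 9.1]
contact_force: [-1.6, -1.6, 5.7]
width: 0.0004
grasp_force: 2.4
```

Call:
{"fn": "move_arm", "kwargs": {
  "increments": [
    [[0,0,0.0008,0,0,0,-1],[0,0,0.0016,0,0,0,-1],[0,0,0.0016,0,0,0,-1],[0,0,0.0016,0,0,0,-1]]
  ]
}}

```text
clock: 5.2
tcp_pos: [0.5226, 0.1116, 0.1368]
eef_rot: [180.0, -0.0, 9.1]
contact_force: [-2.7, -1.0, 8.6]
width: 0.0006
grasp_force: 4.8
```

Call:
{"fn": "move_arm", "kwargs": {
  "increments": [
    [[0,0,-0.02,0,0,0,-1],[0,0,-0.05,0,0,0,-1],[-0.075,0,-0.1,0,0,0,-1],[-0.075,0,-0.1,0,0,0,-1],[-0.075,0,-0.1,0,0,0,-1],[-0.075,0,-0.1,0,0,0,-1],[-0.075,0,-0.1,0,0,0,-1]]
  ]
}}

```text
clock: 6.08
tcp_pos: [0.4636, 0.1022, 0.2146]
eef_rot: [180.0, 0.1, 9.1]
contact_force: [1.2, -0.8, 0.0]
width: 0.0006
grasp_force: 0.0
```

Run:
```python
from h import *
s=bot.read_state();print(np.round(s['tcp_pos'],4),np.round(s['eef_rot'],2))
c=viewer.calibration('wrist');np.save('wcal2.npy',dict(c),allow_pickle=True);im=snap('wrist','w2.png')
cr=im[40:240,200:480];cv2.imwrite('pics/w2c.png',cv2.resize(cr,None,fx=2.8,fy=2.8,interpolation=cv2.INTER_CUBIC))
h=cv2.cvtColor(im,cv2.COLOR_BGR2HSV);m=(((h[...,0]<8)|(h[...,0]>172))&(h[...,1]>130)&(h[...,2]>60)).astype('uint8')
k,l,st,ce=cv2.connectedComponentsWithStats(m);i=1+st[1:,4].argmax();pt=cv2.findNonZero((l==i).astype('uint8')).reshape(-1,2);print(st[i])
w=np.array([onz(c,p,.119,True)[:2] for p in pt],dtype=np.float32)*1000
print('enc',cv2.minEnclosingCircle(w));a,t=cv2.minEnclosingTriangle(w);print('tri',t.mean(axis=(0,1)),t.reshape(-1,2).round(1).tolist())
```

```text
[0.4636 0.1022 0.2146] [1.7996e+02 1.2000e-01 9.0800e+00]
[ 273   82   81   74 3435]
enc ((522.1185302734375, 112.32316589355469), 35.835655212402344)
tri [522.5494 112.9141] [[493.20001220703125, 149.8000030517578], [568.5, 118.69999694824219], [505.8999938964844, 70.19999694824219]]
```

View pics/w2c.png

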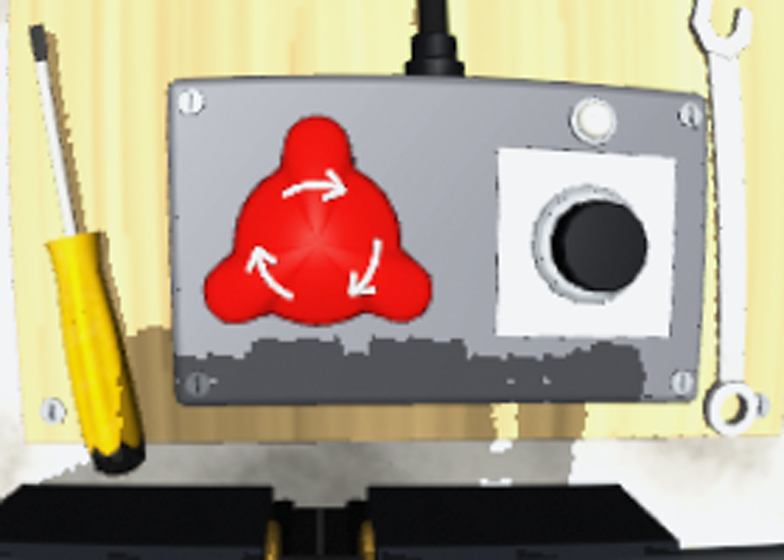

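The crop shows the start button popped out (cap standing clear of its ring at about (600,245)) and the mushroom lower and untwisted, with one lobe pointing at the grinder. So it is latched. I now place the closed fingertips to the left of that lobe.

Call:
{"fn": "move_arm", "kwargs": {
  "increments": [
    [[0.06,-0.045,0,0,0,0,-1],[0.12,-0.045,0,0,0,0,-1],[0.12,-0.045,0.01,0,0,0,-1],[0.12,-0.045,0.04,0,0,0,-1],[0.12,-0.045,0.08,0,0,0,-1],[0.12,-0.045,0.105,0,0,0,-1],[0.12,-0.045,0.119,0,0,0,-1],[0.12,-0.045,0.119,0,0,0,-1],[0.12,-0.045,0.119,0,0,0,-1]]
  ]
}}

```text
clock: 7.25
tcp_pos: [0.5529, 0.1531, 0.1215]
eef_rot: [-180.0, -0.1, 9.1]
contact_force: [-0.3, -0.2, 0.2]
width: 0.0003
grasp_force: 0.0
```

```bash
cat > rel.py <<'E'
from h import *
s=bot.read_state();p=np.array(s['tcp_pos']);a=np.radians(9.1);d=p[:2]-[.5224,.1122]
print('t',s['clock'],'rel x,y mm',1000*(d@[np.cos(a),np.sin(a)]),1000*(d@[-np.sin(a),np.cos(a)]),'z',p[2],'F',np.round(s['contact_force'],2),np.round(s['wrist_torque'],2))
E
python3 rel.py
```

```text
t 7.25 rel x,y mm 36.54833088355636 35.599588380884946 z 0.12147825004772311 F [-0.29 -0.16  0.2 ] [-0.05 -0.01  0.01]
```

Push towards -y (tool +y): 20 mm first, to y_c of about 16.

Call:
{"fn": "move_arm", "kwargs": {
  "increments": [
    [[0,0.005,0,0,0,0,-1],[0,0.01,0,0,0,0,-1],[0,0.015,0,0,0,0,-1],[0,0.02,0,0,0,0,-1],[0,0.025,0,0,0,0,-1],[0,0.025,0,0,0,0,-1]]
  ]
}}

```text
clock: 8.0
tcp_pos: [0.5559, 0.1331, 0.1207]
eef_rot: [-180.0, -0.0, 9.1]
contact_force: [0.6, 0.2, -0.1]
width: 0.0007
grasp_force: 0.4
```

```bash
python3 rel.py
```

```text
t 8.0 rel x,y mm 36.36872709015515 15.384134655950579 z 0.12072585361356042 F [ 0.59  0.22 -0.14] [ 0.24 -0.17 -0.01]
```

Call:
{"fn": "move_arm", "kwargs": {
  "increments": [
    [[0,0.002,0,0,0,0,-1],[0,0.004,0,0,0,0,-1],[0,0.006,0,0,0,0,-1],[0,0.006,0,0,0,0,-1]]
  ]
}}

```text
clock: 8.5
tcp_pos: [0.5565, 0.1285, 0.1208]
eef_rot: [-180.0, -0.0, 9.1]
contact_force: [-0.1, 1.5, 0.9]
width: 0.0008
grasp_force: 0.8
```

Run:
```python
from h import *
import rel
im=snap('wrist','w3.png');t=snap('top','t3.png')
a=cv2.resize(im[60:280,180:460],None,fx=2.5,fy=2.5,interpolation=cv2.INTER_CUBIC);cv2.imwrite('pics/w3c.png',a)
```

```text
t 8.5 rel x,y mm 36.29063203121556 10.703001972473789 z 0.12080125499680697 F [-0.07  1.51  0.94] [ 0.5  -0.27  0.03]
```

View pics/w3c.png

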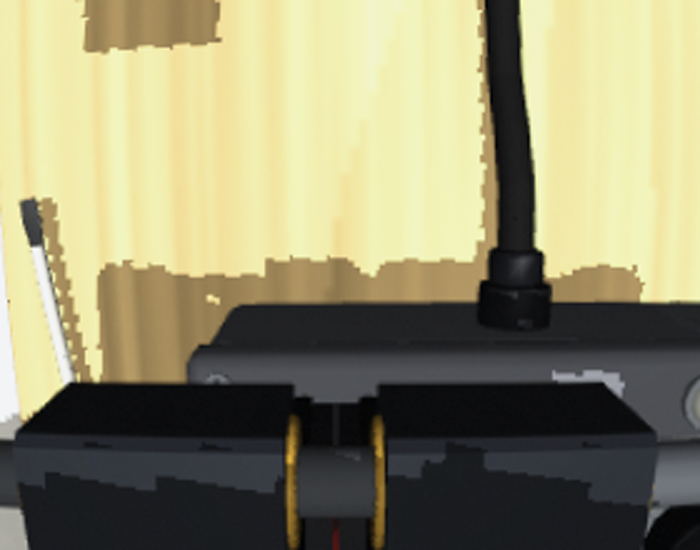

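The hand hides the mushroom in this view; only a red sliver shows at the bottom. The force shows the fingertip is bearing on the lobe, so I push on in small steps.

Call:
{"fn": "move_arm", "kwargs": {
  "increments": [
    [[0,0.0015,0,0,0,0,-1],[0,0.003,0,0,0,0,-1],[0,0.003,0,0,0,0,-1],[0,0.003,0,0,0,0,-1]]
  ]
}}

```text
clock: 9.1
tcp_pos: [0.5565, 0.1259, 0.1205]
eef_rot: [180.0, 0.0, 9.1]
contact_force: [1.4, 2.1, 1.1]
width: 0.0006
grasp_force: 0.8
```

```bash
python3 rel.py
```

```text
t 9.1 rel x,y mm 35.7948732539625 8.122141656908754 z 0.12052524978059381 F [1.38 2.13 1.09] [ 0.41 -0.22  0.03]
```

Call:
{"fn": "move_arm", "kwargs": {
  "increments": [
    [[0,0.0015,0,0,0,0,-1],[0,0.003,0,0,0,0,-1],[0,0.003,0,0,0,0,-1],[0,0.003,0,0,0,0,-1]]
  ]
}}

```text
clock: 9.6
tcp_pos: [0.5567, 0.1235, 0.1203]
eef_rot: [180.0, 0.1, 9.1]
contact_force: [-0.8, 1.9, -0.1]
width: 0.0001
grasp_force: 0.9
```

```bash
python3 rel.py
```

```text
t 9.6 rel x,y mm 35.63024476051645 5.774663443502111 z 0.12033182231121324 F [-0.8   1.93 -0.06] [ 0.49  0.12 -0.01]
```

Call:
{"fn": "move_arm", "kwargs": {
  "increments": [
    [[0,0.0015,0,0,0,0,-1],[0,0.003,0,0,0,0,-1],[0,0.003,0,0,0,0,-1],[0,0.003,0,0,0,0,-1]]
  ]
}}

```text
clock: 10.1
tcp_pos: [0.5573, 0.1213, 0.1205]
eef_rot: [180.0, 0.0, 9.1]
contact_force: [-0.8, 1.5, -1.5]
width: 0.0006
grasp_force: 0.9
```

```bash
python3 rel.py
```

```text
t 10.1 rel x,y mm 35.89927722721882 3.462635815498194 z 0.12048450936923627 F [-0.8   1.48 -1.53] [0.52 0.22 0.01]
```

Call:
{"fn": "move_arm", "kwargs": {
  "increments": [
    [[0,0.0015,0,0,0,0,-1],[0,0.003,0,0,0,0,-1],[0,0.003,0,0,0,0,-1]]
  ]
}}

```text
clock: 10.48
tcp_pos: [0.558, 0.1189, 0.1207]
eef_rot: [-180.0, -0.0, 9.1]
contact_force: [-0.2, 1.9, 0.4]
width: 0.0006
grasp_force: 0.9
```

```bash
python3 rel.py
python3 - <<'E'
from h import *
im=snap('scene','s4.png');c=viewer.calibration('scene')
X=np.array([.5224,.1122,.13]);p=c['camera_matrix']@(np.array(c['R'])@X+c['t']);u,v=(p[:2]/p[2]).astype(int);print(u,v)
a=im[v-40:v+40,u-50:u+50];cv2.imwrite('pics/s4c.png',cv2.resize(a,None,fx=7,fy=7,interpolation=cv2.INTER_CUBIC))
E
```

```text
t 10.475 rel x,y mm 36.16256280293321 0.9868355969525271 z 0.12066522120085015 F [-0.24  1.94  0.42] [ 0.59  0.09 -0.01]
311 191
```

View pics/s4c.png

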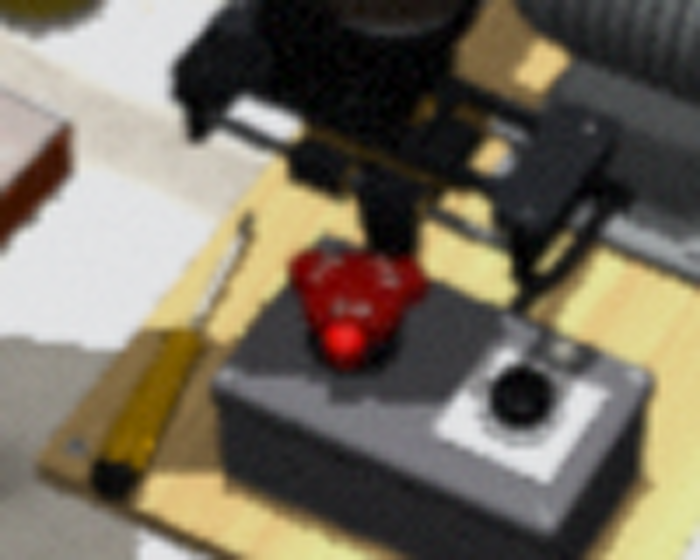

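The scene crop shows the head clearly twisted clockwise with the fingertip behind its lobe at about (400,250). I give it one more small push, then back off and check.

Call:
{"fn": "move_arm", "kwargs": {
  "increments": [
    [[0,0.0015,0,0,0,0,-1],[0,0.003,0,0,0,0,-1],[0,0.003,0,0,0,0,-1],[0,0.003,0,0,0,0,-1]]
  ]
}}

```text
clock: 11.02
tcp_pos: [0.5585, 0.1172, 0.1207]
eef_rot: [-180.0, -0.1, 9.1]
contact_force: [-1.2, 5.3, -0.0]
width: 0.0003
grasp_force: 2.1
```

```bash
python3 rel.py
```

```text
t 11.025 rel x,y mm 36.41210027811506 -0.8107907447032318 z 0.12070104065232858 F [-1.22  5.25 -0.03] [ 1.45  0.19 -0.06]
```

End stop reached (5 N). Backing off, lifting and looking.

Call:
{"fn": "move_arm", "kwargs": {
  "increments": [
    [[0,-0.02,0,0,0,0,-1],[0,-0.045,0,0,0,0,-1],[0,-0.045,0,0,0,0,-1],[0,-0.045,-0.05,0,0,0,-1],[0,-0.045,-0.11,0,0,0,-1],[-0.06,0,-0.119,0,0,0,-1],[-0.12,0.049,-0.119,0,0,0,-1],[-0.12,0.049,-0.119,0,0,0,-1],[-0.12,0.049,-0.119,0,0,0,-1],[-0.12,0.049,-0.119,0,0,0,-1]]
  ]
}}

```text
clock: 12.28
tcp_pos: [0.4704, 0.0634, 0.2157]
eef_rot: [180.0, -0.0, 9.1]
contact_force: [-0.0, 0.2, -0.1]
width: 0.0003
grasp_force: 0.0
```

```bash
python3 rel.py
python3 - <<'E'
from h import *
c=viewer.calibration('wrist');im=snap('wrist','w5.png')
cr=im[40:240,170:450];cv2.imwrite('pics/w5c.png',cv2.resize(cr,None,fx=2.8,fy=2.8,interpolation=cv2.INTER_CUBIC))
h=cv2.cvtColor(im,cv2.COLOR_BGR2HSV);m=(((h[...,0]<8)|(h[...,0]>172))&(h[...,1]>130)&(h[...,2]>60)).astype('uint8')
k,l,st,ce=cv2.connectedComponentsWithStats(m);i=1+st[1:,4].argmax();pt=cv2.findNonZero((l==i).astype('uint8')).reshape(-1,2);print(st[i])
for z in(.119,.127):
    w=np.array([onz(c,p,z,True)[:2] for p in pt],dtype=np.float32)*1000;print(z,cv2.minEnclosingCircle(w))
d=np.zeros(m.shape,'uint8');x0,x1,y0,y1=300,420,80,170;d[y0:y1,x0:x1]=(im[y0:y1,x0:x1].max(2)<75)
k,l,st,ce=cv2.connectedComponentsWithStats(d);i=1+st[1:,4].argmax();print(st[i],ce[i])
pt=cv2.findNonZero((l==i).astype('uint8')).reshape(-1,2)
w=np.array([onz(c,p,.112,True)[:2] for p in pt],dtype=np.float32)*1000;print('cap',cv2.minEnclosingCircle(w))
E
```

```text
t 12.275 rel x,y mm -59.06737098207233 -39.98858149412832 z 0.2157185209918942 F [-0.01  0.25 -0.15] [-0.03 -0.01 -0.01]
[ 223   82   83   77 3567]
0.119 ((521.95458984375, 113.34510803222656), 37.413692474365234)
0.127 ((522.4176025390625, 112.07499694824219), 36.20332336425781)
[352 111  35  33 546] [372.62271062 128.35164835]
cap ((536.6494140625, 27.871315002441406), 14.596368789672852)
```

View pics/w5c.png

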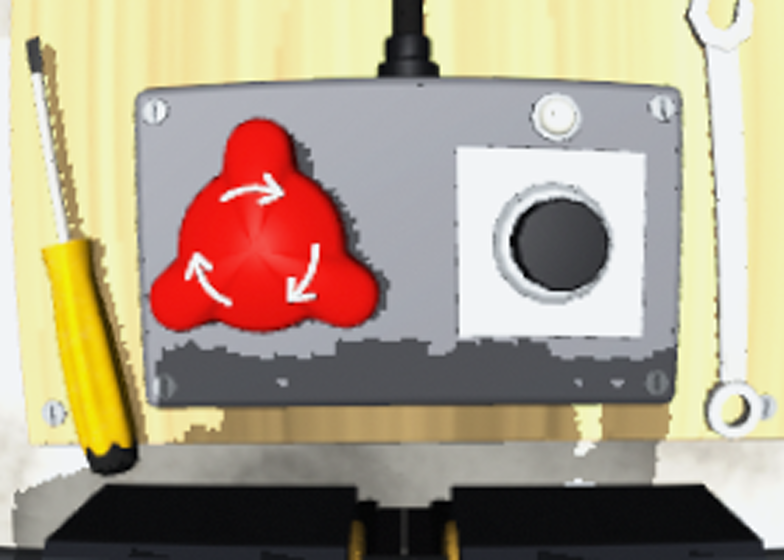

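The mushroom is up (it fits at the raised height, shadow beneath) and untwisted, and the start cap is still out at crop (560,243). Next I press start.

Call:
{"fn": "move_arm", "kwargs": {
  "increments": [
    [[0.0745,0.0575,0,0,0,0,-1],[0.0745,0.0575,0,0,0,0,-1],[0.0745,0.0575,0.04,0,0,0,-1],[0.0745,0.0575,0.08,0,0,0,-1],[0.0745,0.0575,0.107,0,0,0,-1],[0.0745,0.0575,0.107,0,0,0,-1],[0.0745,0.0575,0.107,0,0,0,-1]]
  ]
}}

```text
clock: 13.2
tcp_pos: [0.5365, 0.0271, 0.1309]
eef_rot: [180.0, -0.1, 9.1]
contact_force: [0.4, -0.9, -0.3]
width: 0.0003
grasp_force: 0.0
```

```bash
python3 rel.py
```

```text
t 13.2 rel x,y mm 0.4605992224463803 -86.22421949166463 z 0.13092313697390714 F [ 0.43 -0.86 -0.29] [-0.03 -0.03 -0.  ]
```

Call:
{"fn": "move_arm", "kwargs": {
  "increments": [
    [[0,0,0.004,0,0,0,-1],[0,0,0.008,0,0,0,-1],[0,0,0.011,0,0,0,-1],[0,0,0.014,0,0,0,-1],[0,0,0.016,0,0,0,-1],[0,0,0.0175,0,0,0,-1],[0,0,0.0175,0,0,0,-1],[0,0,0.0175,0,0,0,-1]]
  ]
}}

```text
clock: 14.2
tcp_pos: [0.5359, 0.0268, 0.1163]
eef_rot: [-180.0, -0.0, 9.1]
contact_force: [0.8, 0.7, 1.1]
width: 0.0008
grasp_force: 0.7
```

Call:
{"fn": "move_arm", "kwargs": {
  "increments": [
    [[0,0,0.001,0,0,0,-1],[0,0,0.002,0,0,0,-1],[0,0,0.002,0,0,0,-1],[0,0,0.002,0,0,0,-1]]
  ]
}}

```text
clock: 14.7
tcp_pos: [0.5359, 0.0268, 0.1147]
eef_rot: [-180.0, -0.0, 9.1]
contact_force: [-0.1, 1.3, 1.8]
width: 0.0002
grasp_force: 0.8
```

Call:
{"fn": "move_arm", "kwargs": {
  "increments": [
    [[0,0,0.001,0,0,0,-1],[0,0,0.002,0,0,0,-1],[0,0,0.002,0,0,0,-1],[0,0,0.002,0,0,0,-1]]
  ]
}}

```text
clock: 15.2
tcp_pos: [0.5359, 0.0268, 0.1142]
eef_rot: [180.0, -0.0, 9.1]
contact_force: [-3.1, 1.6, 8.1]
width: 0.0007
grasp_force: 4.2
```

Call:
{"fn": "move_arm", "kwargs": {
  "increments": [
    [[0,0,-0.02,0,0,0,-1],[0,0,-0.06,0,0,0,-1],[-0.075,0,-0.125,0,0,0,-1],[-0.075,0,-0.125,0,0,0,-1],[-0.075,0,-0.125,0,0,0,-1],[-0.075,0,-0.125,0,0,0,-1],[-0.075,0,-0.125,0,0,0,-1]]
  ]
}}

```text
clock: 16.08
tcp_pos: [0.4766, 0.0172, 0.2116]
eef_rot: [180.0, 0.2, 9.1]
contact_force: [0.2, 0.0, -0.5]
width: 0.0006
grasp_force: 0.0
```

```bash
python3 rel.py
python3 - <<'E'
from h import *
im=snap('wrist','w6.png');cr=im[40:240,150:430];cv2.imwrite('pics/w6c.png',cv2.resize(cr,None,fx=2.8,fy=2.8,interpolation=cv2.INTER_CUBIC))
E
```

```text
t 16.075 rel x,y mm -60.247069407217396 -86.58825931238088 z 0.2115962167766719 F [ 0.18  0.04 -0.46] [-0.02  0.02  0.02]
```

View pics/w6c.png

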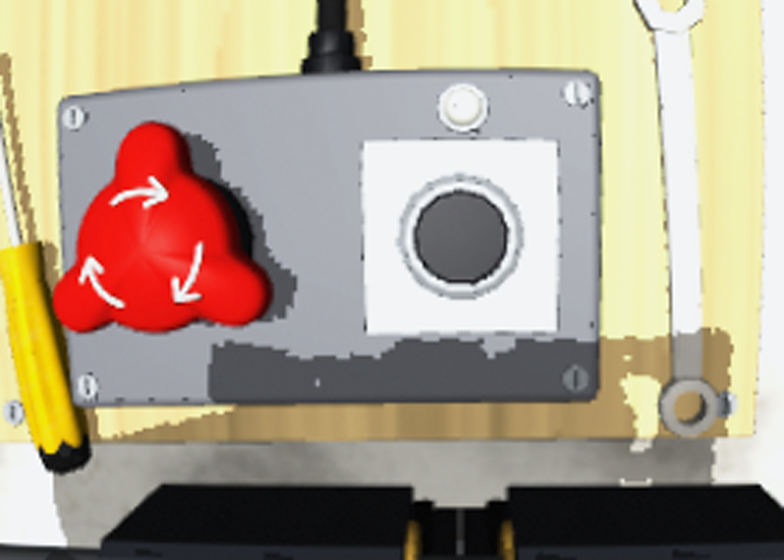

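The cap now sits concentric in its ring, but this view is straight from above. I go back to the earlier oblique pose for a parallax check against the "out" picture.

Call:
{"fn": "move_arm", "kwargs": {
  "increments": [
    [[0,-0.058,0,0,0,0,-1],[0,-0.058,0,0,0,0,-1],[0,-0.058,0,0,0,0,-1],[0,-0.058,0,0,0,0,-1],[0,-0.058,0,0,0,0,-1]]
  ]
}}

```text
clock: 16.75
tcp_pos: [0.4692, 0.0625, 0.2129]
eef_rot: [180.0, 0.0, 9.0]
contact_force: [-0.2, 0.0, 0.1]
width: 0.0007
grasp_force: 0.0
```

```bash
python3 rel.py
python3 - <<'E'
from h import *
c=viewer.calibration('wrist');im=snap('wrist','w7.png');x0,x1,y0,y1=300,420,80,170
d=np.zeros(im.shape[:2],'uint8');d[y0:y1,x0:x1]=(im[y0:y1,x0:x1].max(2)<75)
k,l,st,ce=cv2.connectedComponentsWithStats(d);i=1+st[1:,4].argmax();print(st[i],ce[i])
pt=cv2.findNonZero((l==i).astype('uint8')).reshape(-1,2)
for z in(.105,.112):
    w=np.array([onz(c,p,z,True)[:2] for p in pt],dtype=np.float32)*1000;print(z,'cap',cv2.minEnclosingCircle(w))
cv2.imwrite('pics/w7c.png',np.hstack([cv2.resize(cv2.imread('pics/w5.png')[80:180,310:430],None,fx=3,fy=3),cv2.resize(im[80:180,310:430],None,fx=3,fy=3)]))
E
```

```text
t 16.75 rel x,y mm -60.3860715283443 -40.700659991352374 z 0.2128936054504318 F [-0.18  0.02  0.06] [-0.1  -0.01  0.04]
[352 109  33  33 448] [371.74776786 126.38169643]
0.105 cap ((536.6610717773438, 27.351242065429688), 14.060765266418457)
0.112 cap ((536.61962890625, 28.589439392089844), 13.679879188537598)
```

View pics/w7c.png

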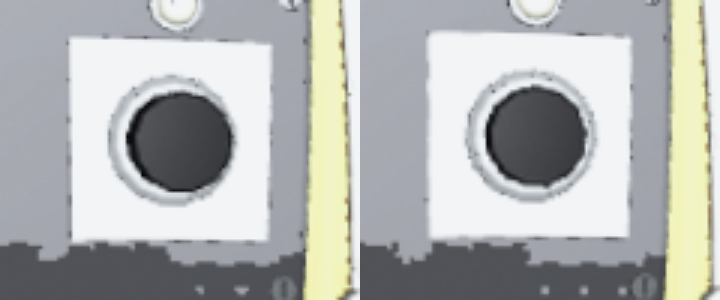

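Left is the earlier "out" picture, with the cap off-centre and its side showing. Right is now: the cap sits centred in the ring, so it is in and stays in. Handing in.

```bash
python3 -c "
from plant import job
print(job.finish_job())"
```

```text
the job is handed in; nothing more can be done
None
```

I handed the job in at about 17 s with no verdict shown: the stop button was latched, twisted free and sprang back up, and the start button was pushed in and stayed in by itself, with no reading above about 9 N.

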